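Open the service tray of a bench test set

TASK

Open the test set's service tray so that the board in it can be worked on: first turn both latch knobs on the sloping panel anticlockwise to their end stops while the tray is still shut, then draw the tray out gently by its handle, all the way to its stop. Let go, and leave the other things on the bench where they are.

Things in the scene. Friction and masses are not known exactly. Their poses are not given: they have to be found in the camera images.
- chassis: grey fixed test-set housing 240 (x) x 300 (y) x 165 mm, origin under its centre, front to its -x (the robot). Tray front: face at x -120, top at z 95 mm. Above it a panel slopes up at 30 degrees from x -108, z 105 to the flat top at x -4, z 165. On it two latch knobs 100 mm left (+y) and right of the middle, axes tilted 30 degrees from vertical towards the robot
- latch_left_grip (a point): left knob's grip point: on its axis, 38 mm off the panel, in its wing (black bar 60 mm long, 14 thick, 24 to 48 mm off the panel, centred on the axis). Under the wing a 14 mm wide steel arm, 13 to 24 mm off the panel, reaches 30 mm one way and 54 mm the other, to an 18 mm wide claw over a lug of the tray. Turns with the knob: z = axis, out of the panel; x along the wing, -x to the claw
- latch_right_grip (a point): right knob's grip point: on its axis, 38 mm off the panel, in its wing (black bar 60 mm long, 14 thick, 24 to 48 mm off the panel, centred on the axis). Under the wing a 14 mm wide steel arm, 13 to 24 mm off the panel, reaches 30 mm one way and 54 mm the other, to an 18 mm wide claw over a lug of the tray. Turns with the knob: z = axis, out of the panel; x along the wing, -x to the claw
- latch_left (a joint): angle (rad) of the left latch knob: 0 locked (claw straight down the slope), grows as it is turned anticlockwise, seen facing the panel; end stop at 1.5 (arm level along the panel). Starts at 0.02 to 0.25, stays where it is left, takes 0.08 N m
- latch_right (a joint): angle (rad) of the right latch knob: 0 locked (claw straight down the slope), grows as it is turned anticlockwise, seen facing the panel; end stop at 1.5 (arm level along the panel). Starts at 0.02 to 0.25, stays where it is left, takes 0.08 N m
- tray_pull (a point): grip point on the tray's handle: an upright black bar 16 mm wide (y), 12 mm deep (x), 35 mm clear of the tray's front plate, in the middle of its width, from 23 to 93 mm above the bench; this point is in its middle plane, 66 mm above the bench. Axes as the chassis's; the tray is pulled to -x
- tray (a joint): how far the tray is out (m): 0 shut, end stop at 0.110. It slides level along the chassis's -x, resisting with 2 to 3 N. Either claw blocks it after about 4 mm while the knob is locked
- flux_bottle: bystander: white bottle 44 mm across, 120 mm high, standing left of the test set; origin under its centre
- jar: bystander: jar 60 mm across, 60 mm high, right of the test set; origin under its centre
- screwdriver: bystander: screwdriver 180 mm long lying to the right in front of the test set; origin near its middle
- meter: bystander: hand meter 70 x 150 x 32 mm lying on the flat top of the test set; origin under its centre
- pen_cup: bystander: black cup of pens 72 mm across, 145 mm high, to the left in front of the test set; origin under its centre
- solder_reel: bystander: metal reel 70 mm across, 50 mm high, on the bench at the left, near the robot; origin under its centre

How it is judged:
On the way, in this order (a step that is already met when the one before it is completed fails the run):
1. both latch knobs turned anticlockwise to their end stops (past 1.4 rad) while the tray is still shut (out by less than 12 mm) (value of joint each of latch_left, latch_right above 1.4 rad and value of joint tray below 0.012 m), for 0.2 s.
2. the tray drawn out to its stop (past 105 mm of 110) (value of joint tray above 0.105 m), for 0.2 s.
At the end, for the whole second after the job is handed in: The tray is out to its stop (past 105 mm of 110) and at rest, and both latch knobs are still at their end stops (past 1.35 of 1.5 rad) (value of joint tray above 0.105 m and value of joint each of latch_left, latch_right above 1.35 rad and velocity of joint tray between -0.01 and 0.01 m/s); the robot touches nothing.
It fails at once if the tray yanked or shoved (faster than 0.4 m/s) (velocity of joint tray above 0.4 m/s or velocity of joint tray below -0.4 m/s).
It fails at once if a bystander moved by more than 30 mm (distance of any of flux_bottle, jar, screwdriver, meter, pen_cup, solder_reel from where it was at the start of the episode above 0.03 m).
It also fails if it takes over 56 s, if anything falls off the work surface, if the arm or the gripper's body presses on something with over 40 N, if the wrist force passes 120 N, or if a joint passes its speed limit or range.

ROBOT

A 6-joint arm with a two-finger parallel gripper is mounted at the origin on the work surface. World frame = base frame: x ahead of the robot, y to its left, z up, the work surface at z = 0. Lengths are in m, angles in rad, forces in N, time in s.
With the tool pointing down it reaches from about 0.325 to 0.775 m from the base axis. Payload 5.5 kg.
Tool frame: the origin (TCP) lies on the centre line of the jaws, within the pads' length; the fingertips stand 11 mm ahead of it and the grasp point (between the pads) lies 8 mm behind it; z points along the fingers, x is the direction in which the jaws open and shut, and the axes are right-handed (so a half turn about z gives the same grasp; the last joint's range is limited). The gripper opens to 88 mm and grips with 3 to 60 N. Pads are 20 mm wide; open, the fingers measure 115 mm over their backs; the gripper's body (75 mm by 178 mm) begins 61 mm behind the grasp point.
Start: joints at [-1.373, 0.091, 1.231, -0, 1.82, -0.057], TCP at [0.151, -0.581, 0.234] pointing down, gripper open.
Joint ranges: [-2.87, 2.87], [-0.86, 2.18], [0.17, 2.46], [-1.51, 4.65], [0.06, 2.69], [-2.65, 2.65]. Speed limits (rad/s): [2.57, 2.57, 3.01, 3.14, 3.14, 3.14].

INTERFACE

Orientations are given as a rotation vector (axis times angle).
In Python, from plant import env gives the robot as it stands. The module is installed in compiled form; this text tells all that it offers.
- The arm moves only by the tool step_arm, never from a script. Its argument "series" is a list of rows, each a list of 5 numbers: the gripper's target within -1 to 1 (fully open at 1, half-way at 0, shut at -1), then the shift along the tool's x, y, z in mm, then the turn about the tool's z in degrees. A call has 1 to 10 rows; each row shifts and turns the commanded pose from where the row before left it, along the tool's axes as they then stand; what a row does not reach is not made up. A row lasts 1/8 s, in which the tool goes at most 62.5 mm and 10.7 degrees, less where a joint would pass 70% of its speed; a pose out of reach is approached as far as the arm can. A call with a gripper value outside its range is refused whole. The fingers move at their own pace and stop on an object; "newtons" is the grip in N (left out, the last holds). Time passes only in rows, so rows that do not move let the fingers close. It gives the time, the measured TCP pose, the force and the opening at its end, in the units of the state.
- env.read_state(): the state, without advancing time (a new reading comes with each control period).
- env.read_camera(name): name is "scene" or "side" or "wrist"; returns the picture (384x512x3 uint8, red, green, blue); there is no depth.
- env.calibration(name): a dict with "fovy" (degrees; the focal length in pixels is half the picture's height over the tangent of half this angle, whatever the lens; pixels are square), "cx", "cy" (the principal point, pixels), "distortion" ([k1, k2, p1, p2, k3] as OpenCV has them; the pictures are not rectified), "T" (4x4, takes a point from camera to world coordinates); the wrist camera has in their place "T_tool_cam" (4x4, takes a point from camera to tool coordinates, whose origin is the TCP and whose axes are the tool frame's). Camera axes: x right, y down, z forward; pixel columns grow to the right and rows downward; lengths in m; the calibration is good to about 2 mm. A picture is of the moment at which its call begins: read the wrist's pose just before it. calibration takes no time and is no camera call.
- env.close_job(): hands the job in, once; it reports no verdict.
Trained networks look in the newest picture that a camera, given by its name, has taken for a name from the list of things; names that differ only in an ending like _2 or _b are one class to them, and where a whole thing is asked for, a point or a joint stands for the part that bears it (a point fixed in the world has none). Each returns a list of dicts, best first, with "score" (0 to 1); they miss things now and then, are a little off and sometimes report something else, mostly with a low value. They report only what shows in the picture. A call takes as long as a camera call.
- env.look_for(camera, name): "at" ([column, row] in pixels, amid what is visible of it).
- env.outline_of(camera, name): "pixels" (384x512 bool, what is visible of it) and "at" ([column, row] in pixels, amid what is visible of it).
The state is a dict: "clock": time; "q": joint angles; "joint_velocities": joint speeds; "tau": joint torques, N m; "eef_pos": TCP position; "ee_rot": TCP orientation; "wrist_force": force on the tool from outside, world axes, zero at the start; "torque": the same for the moment, N m; "finger_gap": finger opening in m.
Only numpy, scipy, OpenCV 4.12 (cv2) and the standard library are available. Lean on these libraries where they do the work, as an engineer would, in place of code of your own. Each camera call takes 0.05 s, during which the arm holds its last target. There are 200 camera calls.

## Working session

There is one attempt and no reset: what is moved stays moved. The work goes in short steps, Python scripts to look and compute and a tool call to move; the robot and the scene stay as the last step left them, time stands still between calls to the robot, and variables do not carry over. Pictures are saved under pics/ and viewed, about 8 in all and at most 12, crops included, and the job is handed in when it is done.

Besides the shell and the picture viewer there is one more tool, called after "Call:" as name(argument=value, ...), one argument or row to a line, values as JSON. step_arm: Moves the arm, as the interface text tells. Its arguments: {"type":"object","properties":{"series":{"type":"array"},"newtons":{"type":"number"}},"required":["series"]}

```bash
mkdir -p pics
cat > h.py <<'E'
import numpy as np, cv2
from scipy.spatial.transform import Rotation as R
from plant import env
def K(c):
    f=192/np.tan(np.radians(c["fovy"])/2); return np.array([[f,0,c["cx"]],[0,f,c["cy"]],[0,0,1.]])
def Tcam(n,s=None):
    c=env.calibration(n)
    if n!="wrist": return np.array(c["T"])
    s=s or env.read_state(); T=np.eye(4);T[:3,:3]=R.from_rotvec(s["ee_rot"]).as_matrix();T[:3,3]=s["eef_pos"]
    return T@np.array(c["T_tool_cam"])
def ray(n,uv,T=None):
    c=env.calibration(n);T=Tcam(n) if T is None else T
    p=cv2.undistortPoints(np.array([[uv]],float),K(c),np.array(c["distortion"],float))[0,0]
    d=T[:3,:3]@np.r_[p,1]; return T[:3,3],d/np.linalg.norm(d)
def proj(n,P,T=None):
    c=env.calibration(n);T=Tcam(n) if T is None else T;Ti=np.linalg.inv(T)
    return cv2.projectPoints(np.array(P,float).reshape(-1,3),cv2.Rodrigues(Ti[:3,:3])[0],Ti[:3,3],K(c),np.array(c["distortion"],float))[0][:,0]
def tri(rays):
    A=sum(np.eye(3)-np.outer(d,d) for o,d in rays);b=sum((np.eye(3)-np.outer(d,d))@o for o,d in rays)
    return np.linalg.solve(A,b)
E
python3 - <<'E'
from h import *
s=env.read_state();print({k:np.round(v,3) for k,v in s.items()})
im={}
for n in("scene","side","wrist"):
    im[n]=env.read_camera(n);cv2.imwrite(f"pics/{n}0.png",im[n][:,:,::-1]);print(n,np.round(Tcam(n)[:3,[2,3]].T,2).tolist())
names="chassis latch_left_grip latch_right_grip tray_pull flux_bottle jar screwdriver meter pen_cup solder_reel".split()
for m in names:
    r=[]
    for n in("scene","side"):
        d=env.look_for(n,m)[:2];print(m,n,[(np.round(x["at"],1).tolist(),round(x["score"],2)) for x in d])
        if d:r.append(ray(n,d[0]["at"]))
    if len(r)==2:print("   ",np.round(tri(r),3))
cv2.imwrite("pics/both.png",np.vstack([im["scene"],im["side"]])[:,:,::-1])
E
```

```text
{'clock': np.float64(0.0), 'q': array([-1.373,  0.092,  1.232, -0.   ,  1.82 , -0.057]), 'joint_velocities': array([-0.003,  0.001,  0.001, -0.002,  0.003,  0.   ]), 'tau': array([-0.0000e+00, -4.4644e+01, -4.0645e+01,  7.0000e-02,  2.9000e-02,
       -0.0000e+00]), 'eef_pos': array([ 0.151, -0.58 ,  0.233]), 'ee_rot': array([-2.485e+00,  1.920e+00,  2.000e-03]), 'wrist_force': array([ 0.708, -0.329, -0.621]), 'torque': array([ 0.027,  0.036, -0.025]), 'finger_gap': np.float64(0.088)}
scene [[0.31, -0.63, -0.71], [0.24, 0.65, 0.84]]
side [[0.23, 0.82, -0.52], [0.32, -0.83, 0.65]]
wrist [[-0.24, -0.06, -0.97], [0.22, -0.56, 0.38]]
chassis scene [([199.6, 187.5], 0.68)]
chassis side [([316.1, 211.0], 0.65)]
    [ 0.723 -0.007  0.053]
latch_left_grip scene [([205.5, 202.6], 0.6)]
latch_left_grip side [([272.6, 173.7], 0.79)]
    [0.628 0.103 0.142]
latch_right_grip scene [([254.0, 150.6], 0.67)]
latch_right_grip side [([289.8, 206.0], 0.93)]
    [ 0.61  -0.093  0.148]
tray_pull scene [([238.4, 208.4], 0.94), ([172.7, 148.9], 0.19)]
tray_pull side [([279.0, 219.1], 0.92)]
    [0.609 0.003 0.042]
flux_bottle scene [([172.5, 270.2], 0.62)]
flux_bottle side [([270.8, 174.5], 0.74), ([262.5, 175.8], 0.72)]
    [0.65  0.235 0.062]
jar scene [([274.8, 152.8], 0.63), ([205.3, 203.3], 0.57)]
jar side [([311.1, 272.2], 0.68)]
    [ 0.615 -0.228  0.038]
screwdriver scene [([334.9, 186.9], 0.85)]
screwdriver side [([228.4, 293.2], 0.67)]
    [ 0.421 -0.206  0.01 ]
meter scene [([175.9, 147.2], 0.87)]
meter side [([331.7, 169.0], 0.66)]
    [0.769 0.006 0.177]
pen_cup scene [([215.3, 302.0], 0.73)]
pen_cup side []
solder_reel scene []
solder_reel side [([181.2, 192.4], 0.94)]
```

View pics/scene0.png

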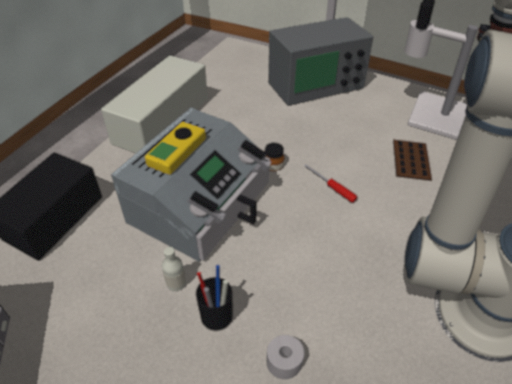

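View pics/side0.png

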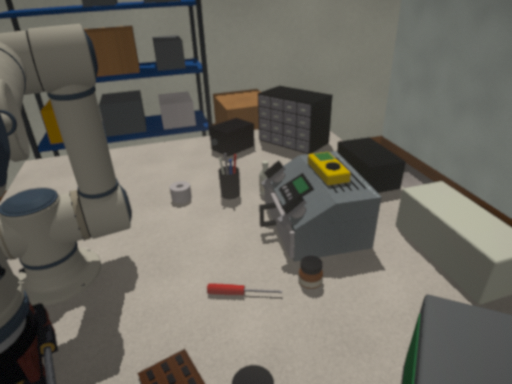

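The scene picture shows the test set at about (200,190), with knobs near (205,203) and (254,151) and the handle at (245,208). The meter is on top, the bottle and pen cup are at front left, and the screwdriver is at front right. The side picture agrees with this. I'll move the wrist camera in for a close look.

Call:
step_arm(
  series=[
    [-1, -41, -36, -14, 0],
    [-1, -41, -36, -14, 0],
    [-1, -41, -36, -14, 0],
    [-1, -41, -36, -14, 0],
    [-1, -41, -36, -14, 0],
    [-1, -41, -36, -14, 0],
    [-1, -41, -36, -14, 0],
    [-1, -41, -36, -14, 0],
    [-1, -41, -36, -14, 0],
    [-1, -41, -36, -14, 0],
  ],
)

```text
clock: 2.4
eef_pos: [0.3966, -0.0914, 0.3744]
ee_rot: [-2.485, 1.921, -0.002]
wrist_force: [0.5, -0.4, 0.1]
finger_gap: 0.0004
```

Call:
step_arm(
  series=[
    [-1, -41, -36, 0, 0],
    [-1, -41, -36, 0, 0],
    [-1, 0, 0, 0, -10],
    [-1, 0, 0, 0, -10],
    [-1, 0, 0, 0, -10],
    [-1, 0, 0, 0, -10],
    [-1, 0, 0, 0, -10],
    [-1, 0, 0, 0, -10],
    [-1, 0, 0, 0, -10],
    [-1, 0, 0, 0, -10],
  ],
)

```text
clock: 3.65
eef_pos: [0.4452, 0.0044, 0.3738]
ee_rot: [3.139, 0.135, 0.001]
wrist_force: [0.3, -0.6, -0.6]
finger_gap: 0.0006
```

Run:
```python
from h import *
s=env.read_state();print(s["clock"],s["eef_pos"],s["q"]);print(R.from_rotvec(s["ee_rot"]).as_matrix().round(3))
```

```text
3.65 [0.44522367 0.00437504 0.37381313] [-6.66384962e-02 -2.41480529e-01  1.29274184e+00  4.22445197e-05
  2.08993733e+00 -1.52652136e-01]
[[ 0.996  0.086  0.   ]
 [ 0.086 -0.996  0.   ]
 [ 0.     0.    -1.   ]]
```

Call:
step_arm(
  series=[
    [-1, 0, 0, 0, -10],
    [-1, 0, 0, 0, -10],
    [-1, 0, 0, 0, -10],
    [-1, 0, 0, 0, -10],
    [-1, 0, 0, 0, -10],
    [-1, 0, 0, 0, -10],
    [-1, 0, 0, 0, -10],
    [-1, 0, 0, 0, -10],
    [-1, 0, 0, 0, 0],
  ],
)

```text
clock: 4.78
eef_pos: [0.4452, 0.0044, 0.3738]
ee_rot: [2.325, 2.112, 0.0]
wrist_force: [-0.0, 0.5, 0.2]
finger_gap: 0.0005
```

Run:
```python
from h import *
s=env.read_state();print(s["clock"],s["eef_pos"],s["q"]);print(R.from_rotvec(s["ee_rot"]).as_matrix().round(3))
im=env.read_camera("wrist");T=Tcam("wrist",s);np.savez("w1.npz",im=im,T=T)
print(T[:3,[2,3]].T.round(3))
cv2.imwrite("pics/w1.png",cv2.resize(im,(800,600),interpolation=cv2.INTER_CUBIC)[:,:,::-1])
for m in "chassis latch_left_grip latch_right_grip tray_pull meter".split():
    print(m,[(np.round(x["at"],1).tolist(),round(x["score"],2)) for x in env.look_for("wrist",m)[:2]])
```

```text
4.775 [0.44523095 0.00436537 0.37375564] [-6.66622863e-02 -2.41386046e-01  1.29277101e+00  4.70088826e-05
  2.08996429e+00 -1.54157882e+00]
[[ 0.096  0.995  0.   ]
 [ 0.995 -0.096  0.   ]
 [ 0.     0.    -1.   ]]
[[ 0.243 -0.023 -0.97 ]
 [ 0.379  0.01   0.524]]
chassis [([257.7, 317.7], 0.55)]
latch_left_grip []
latch_right_grip []
tray_pull [([416.2, 196.1], 0.73)]
meter []
```

View pics/w1.png

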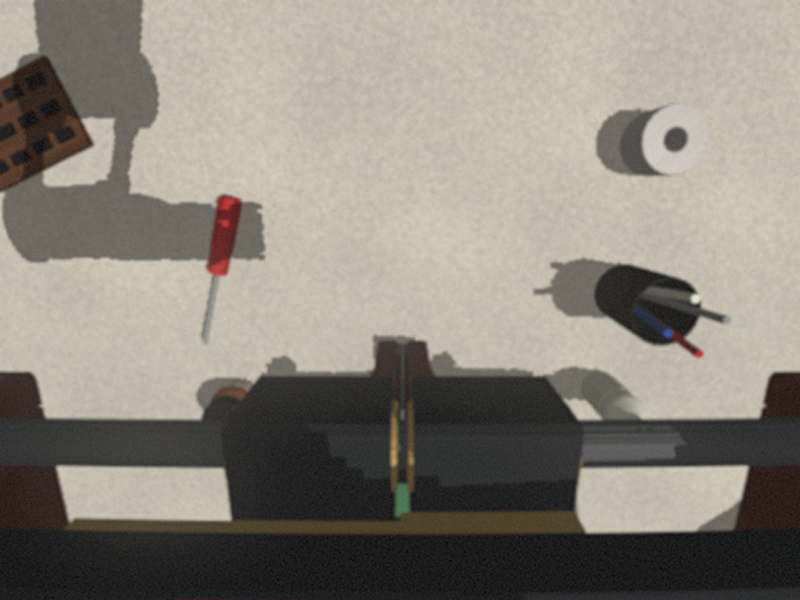

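The wrist camera points back towards the robot: the screwdriver is at (220,240) and the pen cup at (650,300), and the gripper hides the chassis. I'll turn it half round.

Call:
step_arm(
  series=[
    [-1, 0, 0, 0, 10.6],
    [-1, 0, 0, 0, 10.6],
    [-1, 0, 0, 0, 10.6],
    [-1, 0, 0, 0, 10.6],
    [-1, 0, 0, 0, 10.6],
    [-1, 0, 0, 0, 10.6],
    [-1, 0, 0, 0, 10.6],
    [-1, 0, 0, 0, 10.6],
    [-1, 0, 0, 0, 10.6],
    [-1, 0, 0, 0, 10.6],
  ],
)

```text
clock: 6.32
eef_pos: [0.4453, 0.0043, 0.3736]
ee_rot: [-3.085, 0.594, 0.0]
wrist_force: [-0.2, 0.3, -0.4]
finger_gap: 0.0007
```

Call:
step_arm(
  series=[
    [-1, 0, 0, 0, 10.6],
    [-1, 0, 0, 0, 10.6],
    [-1, 0, 0, 0, 10.6],
    [-1, 0, 0, 0, 10.6],
    [-1, 0, 0, 0, 10.6],
    [-1, 0, 0, 0, 10.6],
    [-1, 0, 0, 0, 10.6],
    [-1, 0, 0, 0, 0],
  ],
)

```text
clock: 7.32
eef_pos: [0.4453, 0.0044, 0.3736]
ee_rot: [2.111, -2.326, -0.0]
wrist_force: [-0.2, -0.3, -0.1]
finger_gap: 0.0003
```

Run:
```python
from h import *
s=env.read_state();print(s["clock"],s["eef_pos"],s["q"]);print(R.from_rotvec(s["ee_rot"]).as_matrix().round(3))
im=env.read_camera("wrist");T=Tcam("wrist",s);np.savez("w2.npz",im=im,T=T)
cv2.imwrite("pics/w2.png",cv2.resize(im,(800,600),interpolation=cv2.INTER_CUBIC)[:,:,::-1])
for m in "chassis latch_left_grip latch_right_grip tray_pull meter".split():
    print(m,[(np.round(x["at"],1).tolist(),round(x["score"],2)) for x in env.look_for("wrist",m)[:2]])
```

```text
7.325 [0.44526941 0.00435599 0.37360274] [-6.66668625e-02 -2.41154888e-01  1.29286532e+00  3.07763775e-05
  2.08995689e+00  1.60103337e+00]
[[-0.097 -0.995 -0.   ]
 [-0.995  0.097  0.   ]
 [-0.     0.    -1.   ]]
chassis [([241.1, 33.6], 0.81)]
latch_left_grip [([155.3, 35.7], 0.86)]
latch_right_grip [([321.5, 31.9], 0.75)]
tray_pull [([244.5, 52.5], 0.65)]
meter []
```

View pics/w2.png

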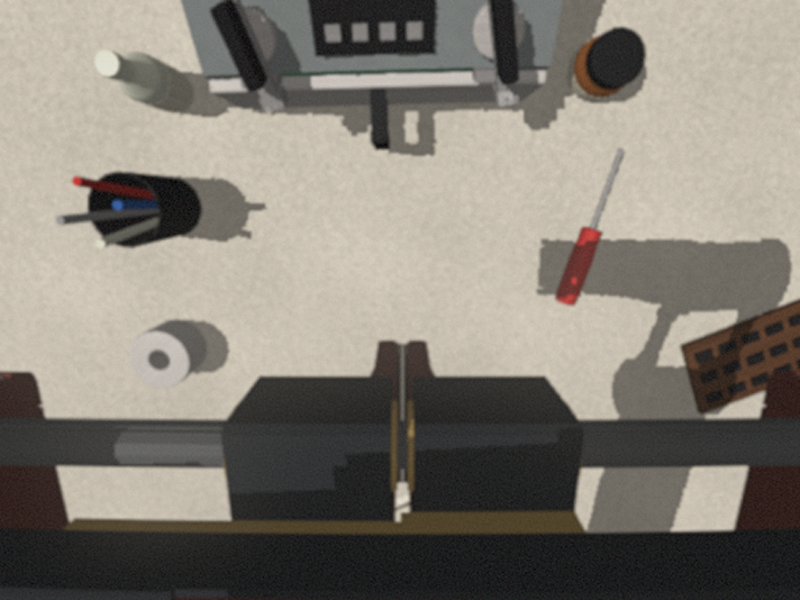

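The view shows the handle's near end at (380,147), the white tray-front top edge from (210,92) to (547,82), and the wings at (240,45) and (503,40). I'll fit the chassis pose to these and overlay a model.

```bash
cat >> h.py <<'E'
def C2W(p,P): # chassis points -> world
    x,y,a=p[:3];P=np.array(P,float).reshape(-1,3);c,s=np.cos(a),np.sin(a)
    return P@np.array([[c,-s,0],[s,c,0],[0,0,1]]).T+[x,y,0]
N=np.array([-.5,0,3**.5/2]);U=np.array([3**.5/2,0,.5]);Y=np.array([0,1.,0])
def knob(s,side,th,al,ac,off): # point: al along wing(-x to claw), ac across, off above panel
    d=U*np.cos(th)+Y*np.sin(th);e=-U*np.sin(th)+Y*np.cos(th)
    return np.array([-.108,side*.1,.105])+U*s+al*d+ac*e+off*N
E
cat > fit.py <<'E'
from h import *
from scipy.optimize import least_squares
z=np.load("w2.npz");T=z["T"];im=z["im"]
k=.64
def pts(p):
    s,tl,tr=p[3:6]
    return [[-.167,0,.093],[-.108,.15,.105],[-.108,-.15,.105],
     knob(s,1,tl,-.03,0,.048),knob(s,1,tl,.03,0,.048),knob(s,-1,tr,-.03,0,.048)]
uv=np.array([[380,148],[200,77],[553,68],[255,87],[222,3],[507,81]])*k
w=np.array([1,.4,.4,1,.7,1])[:,None]
f=lambda p:((proj("wrist",C2W(p,pts(p)),T)-uv)*w).ravel()
r=least_squares(f,[.77,0,-.09,.055,.15,.15]);p=r.x;print(p.round(4),r.fun.reshape(-1,2).round(1).tolist());np.save("p.npy",p)
def draw(im,n,T,p,sc):
    im=cv2.resize(im[:,:,::-1],None,fx=sc,fy=sc,interpolation=cv2.INTER_CUBIC)
    s=p[3]
    segs=[([-.12,.15,.095],[-.12,-.15,.095]),([-.108,.15,.105],[-.108,-.15,.105]),([-.004,.15,.165],[-.004,-.15,.165]),([-.12,.15,0],[-.12,-.15,0]),
     ([-.108,.15,.105],[-.004,.15,.165]),([-.108,-.15,.105],[-.004,-.15,.165]),([.12,.15,.165],[.12,-.15,.165]),([.12,.15,.165],[-.004,.15,.165]),([.12,.15,0],[.12,.15,.165]),([.12,-.15,0],[.12,-.15,.165]),([.12,-.15,0],[-.12,-.15,0]),([.12,.15,0],[-.12,.15,0]),
     ([-.167,0,.023],[-.167,0,.093]),([-.167,-.008,.093],[-.12,-.008,.093]),([-.167,.008,.093],[-.12,.008,.093])]
    for sd,t in((1,p[4]),(-1,p[5])):
        c=[knob(s,sd,t,a,b,.048) for a,b in((-.03,-.007),(-.03,.007),(.03,.007),(.03,-.007))]
        segs+=[(c[i],c[(i+1)%4]) for i in range(4)]
        c=[knob(s,sd,t,a,b,.024) for a,b in((-.054,-.009),(-.054,.009))];segs+=[tuple(c)]
    for a,b in segs:
        q=proj(n,C2W(p,[a,b]),T)*sc
        cv2.line(im,tuple(int(v) for v in q[0]),tuple(int(v) for v in q[1]),(0,0,255),1)
    return im
if __name__=="__main__":
    a=draw(im,"wrist",T,p,3)[:320,300:1100]
    sc=cv2.imread("pics/scene0.png")[:,:,::-1];b=draw(sc,"scene",None,p,2)[180:520,200:600]
    sd=cv2.imread("pics/side0.png")[:,:,::-1];c=draw(sd,"side",None,p,2)[260:540,460:860]
    b=cv2.resize(b,(400,280))
    cv2.imwrite("pics/fit1.png",np.vstack([a,np.hstack([b,c])]))
    print("grips",C2W(p,[knob(p[3],1,0,0,0,.038),knob(p[3],-1,0,0,0,.038),[-.161,0,.066]]).round(4))
E
python3 fit.py
```

```text
[ 7.186e-01  3.000e-04 -7.260e-02  3.600e-02  1.684e-01  1.640e-02] [[1.1, -0.9], [1.4, 0.6], [0.1, 0.4], [-0.5, 0.9], [-1.3, -1.3], [0.0, 0.6]]
grips [[ 0.6302  0.107   0.1559]
 [ 0.6157 -0.0925  0.1559]
 [ 0.558   0.012   0.066 ]]
```

View pics/fit1.png

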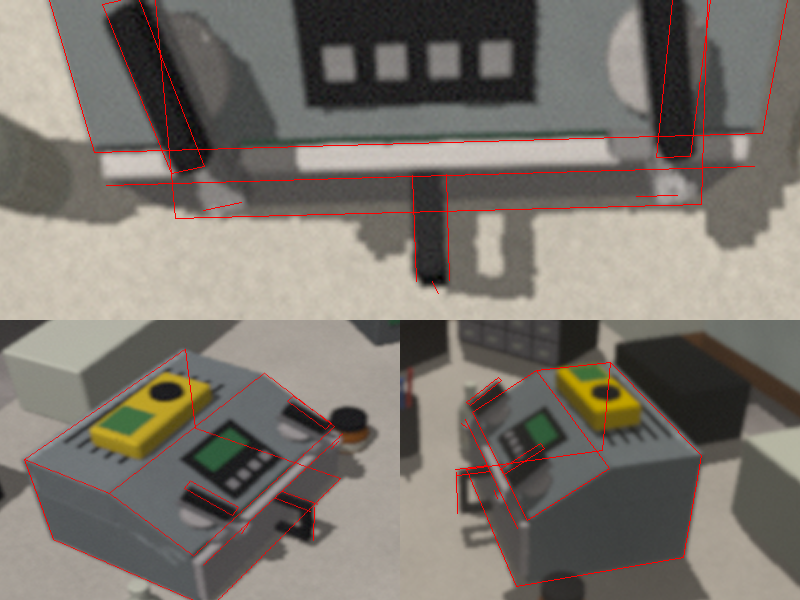

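The overlay matches in all three views. The handle is at about (0.558, 0.012) and the knobs at (0.630, 0.107) and (0.616, -0.093), with angles of about 0.17 and 0.02. I'll work out the push path for a closed finger on the claw-side end of each wing.

```bash
cat > path.py <<'E'
import sys
from h import *
p=np.load("p.npy")
def tcp(side,th,gap=0,al=-.022,tip=.033):
    ax=knob(p[3],side,0,0,0,.048)
    d=U*np.cos(th)+Y*np.sin(th);e=-U*np.sin(th)+Y*np.cos(th)
    corner=ax+al*d+(.007+gap)*e
    Q=corner-.0115*U+.0135*Y
    t=Q-[0,0,(.048-tip)/N[2]]
    return C2W(p,t)[0]+[0,0,.011]
def steps(W,start=None):
    s=env.read_state();Rm=R.from_rotvec(s["ee_rot"]).as_matrix();c=np.array(s["eef_pos"]) if start is None else start
    for n,w in W:
        print(n,w.round(4),"step",(Rm.T@(w-c)*1000).round(1).tolist());c=w
if __name__=="__main__":
    side=int(sys.argv[1]);th0=p[4] if side>0 else p[5]
    a=tcp(side,th0,.009);up=a.copy();up[2]=.24
    steps([("above",up),("down",a)]+[(f"{t:.2f}",tcp(side,t)) for t in np.r_[th0,np.linspace(th0,1.5,8)[1:],1.6,1.7]])
E
python3 path.py 1; python3 path.py -1
```

```text
above [0.5961 0.1351 0.24  ] step [-144.7, -137.6, 133.6]
down [0.5961 0.1351 0.1403] step [0.0, -0.0, 99.7]
0.17 [0.5968 0.1262 0.1411] step [8.8, -1.5, -0.8]
0.36 [0.5963 0.1218 0.141 ] step [4.4, 0.1, 0.1]
0.55 [0.5965 0.1174 0.1413] step [4.3, -0.7, -0.3]
0.74 [0.5975 0.1132 0.142 ] step [4.1, -1.3, -0.7]
0.93 [0.5991 0.1093 0.1431] step [3.7, -2.0, -1.1]
1.12 [0.6014 0.1058 0.1445] step [3.2, -2.6, -1.4]
1.31 [0.6041 0.1029 0.1463] step [2.6, -3.1, -1.7]
1.50 [0.6074 0.1007 0.1482] step [1.9, -3.4, -2.0]
1.60 [0.6092 0.0998 0.1493] step [0.7, -1.9, -1.1]
1.70 [0.6111 0.0991 0.1504] step [0.5, -2.0, -1.1]
above [ 0.5837 -0.061   0.24  ] step [51.7, -144.1, 133.6]
down [ 0.5837 -0.061   0.1414] step [0.0, -0.0, 98.6]
0.02 [ 0.5832 -0.0699  0.1414] step [9.0, -0.3, -0.1]
0.23 [ 0.582  -0.0747  0.141 ] step [4.8, 0.7, 0.5]
0.44 [ 0.5818 -0.0795  0.141 ] step [4.9, -0.2, -0.1]
0.65 [ 0.5824 -0.0844  0.1416] step [4.7, -1.1, -0.6]
0.86 [ 0.584  -0.0889  0.1427] step [4.4, -1.9, -1.1]
1.08 [ 0.5863 -0.0929  0.1442] step [3.8, -2.7, -1.5]
1.29 [ 0.5893 -0.0963  0.1461] step [3.1, -3.3, -1.9]
1.50 [ 0.5929 -0.0988  0.1482] step [2.2, -3.8, -2.2]
1.60 [ 0.5947 -0.0997  0.1493] step [0.7, -1.9, -1.1]
1.70 [ 0.5966 -0.1003  0.1504] step [0.5, -2.0, -1.1]
```

Call:
step_arm(
  series=[
    [-1, -36, -34.5, 33.4, 0],
    [-1, -36, -34.5, 33.4, 0],
    [-1, -36, -34.5, 33.4, 0],
    [-1, -36.5, -34, 33.4, 0],
    [-1, 0, 0, 25, 0],
    [-1, 0, 0, 25, 0],
    [-1, 0, 0, 25, 0],
    [-1, 0, 0, 15, 0],
    [-1, 0, 0, 10, 0],
  ],
  newtons=20,
)

```text
clock: 8.75
eef_pos: [0.5961, 0.1347, 0.1394]
ee_rot: [2.11, -2.327, -0.0]
wrist_force: [0.1, -0.4, 0.2]
finger_gap: 0.0002
```

Run:
```python
from h import *
s=env.read_state();print(s["clock"],s["eef_pos"],s["wrist_force"])
im=env.read_camera("scene");w=env.read_camera("wrist")
a=cv2.resize(im[90:260,120:310],(560,500),interpolation=cv2.INTER_CUBIC)
b=cv2.resize(w[:280,130:420],(0,0),fx=.8,fy=1.79)
cv2.imwrite("pics/k1.png",np.hstack([a,cv2.resize(b,(240,500))])[:,:,::-1])
```

```text
8.75 [0.59611789 0.13471748 0.13938359] [ 0.05241424 -0.42493544  0.22739346]
```

View pics/k1.png

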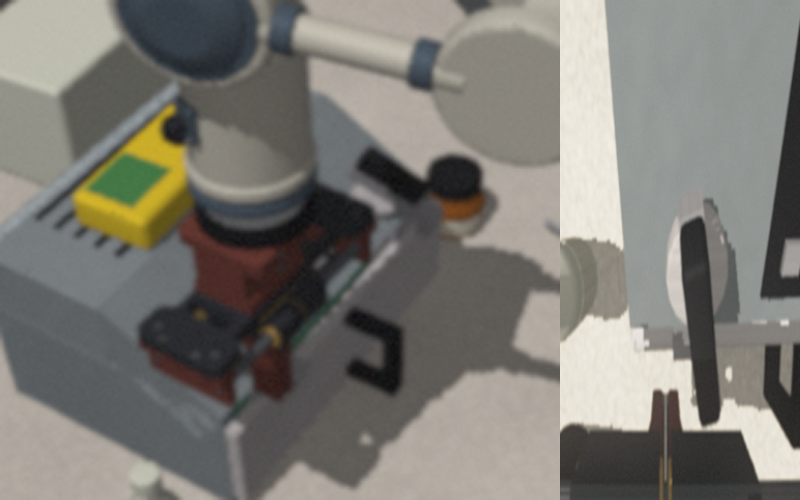

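The wrist half of the picture shows the closed fingers at (665,400), just left of the left wing's lower end at (710,415), which is where I wanted them. Now I'll push.

Call:
step_arm(
  series=[
    [-1, 8.8, -1.5, -0.8, 0],
    [-1, 4.4, 0, 0, 0],
    [-1, 4.3, -0.7, -0.3, 0],
    [-1, 4.1, -1.3, -0.7, 0],
    [-1, 3.7, -2, -1.1, 0],
    [-1, 3.2, -2.6, -1.4, 0],
    [-1, 2.6, -3.1, -1.7, 0],
    [-1, 1.9, -3.4, -2, 0],
    [-1, 0, 0, 0, 0],
  ],
)

```text
clock: 9.98
eef_pos: [0.6058, 0.101, 0.1477]
ee_rot: [2.109, -2.325, -0.007]
wrist_force: [-7.2, 3.4, -0.5]
finger_gap: 0.0001
```

Run:
```python
from h import *
s=env.read_state();print(s["clock"],s["eef_pos"],s["wrist_force"],s["torque"])
w=env.read_camera("wrist");np.savez("w3.npz",im=w,T=Tcam("wrist",s))
cv2.imwrite("pics/k2.png",cv2.resize(w[:290,130:420],None,fx=2,fy=2)[:,:,::-1])
```

```text
9.975 [0.60577752 0.10101043 0.14772026] [-7.19266112  3.42673522 -0.51552881] [0.60373495 1.13104615 0.01667425]
```

View pics/k2.png

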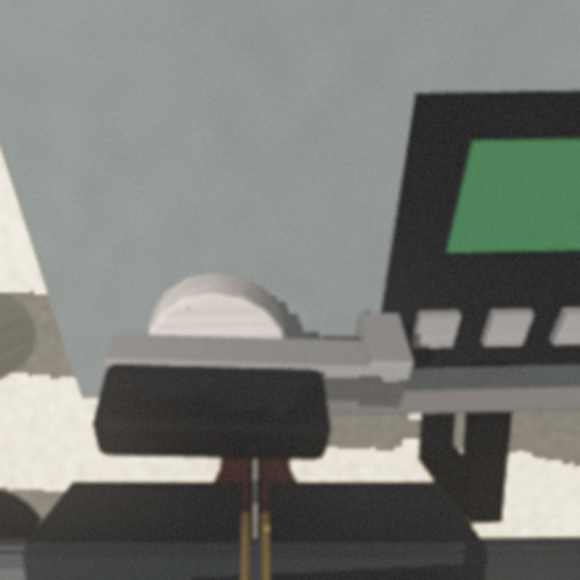

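The left arm is now almost level along the panel, with the wing's edge from (112,367) to (322,372). I'll push a little more to confirm the stop.

Call:
step_arm(
  series=[
    [-1, 0.5, -2, -1.1, 0],
    [-1, 0, -2, -1, 0],
    [-1, 0, 0, 0, 0],
  ],
)

```text
clock: 10.4
eef_pos: [0.6063, 0.1009, 0.148]
ee_rot: [2.106, -2.318, -0.017]
wrist_force: [-18.1, 6.1, -1.9]
finger_gap: 0.0002
```

Call:
step_arm(
  series=[
    [-1, -1, 10, 0, 0],
    [-1, -1, 14, -5, 0],
    [-1, 0, 0, -42, 0],
    [-1, 0, 0, -42, 0],
    [-1, 54, -3, 0, 0],
    [-1, 54, -3, 0, 0],
    [-1, 53, -3, 0, 0],
    [-1, 0, 0, 0, 0],
  ],
)

```text
clock: 11.4
eef_pos: [0.5804, -0.0608, 0.2404]
ee_rot: [-2.104, 2.333, -0.004]
wrist_force: [-0.0, 1.4, -0.0]
finger_gap: 0.0006
```

```bash
python3 path.py -1; python3 -c "
from h import *
print(env.read_state()['ee_rot'])
w=env.read_camera('wrist');np.savez('w4.npz',im=w,T=Tcam('wrist'))
from fit import draw
p=np.load('p.npy');p[4]=1.5
cv2.imwrite('pics/k3.png',draw(w,'wrist',Tcam('wrist'),p,1.5))
"
```

```text
above [ 0.5837 -0.061   0.24  ] step [-0.2, -3.3, 0.4]
down [ 0.5837 -0.061   0.1414] step [-0.1, 0.2, 98.6]
0.02 [ 0.5832 -0.0699  0.1414] step [9.0, -0.4, -0.1]
0.23 [ 0.582  -0.0747  0.141 ] step [4.8, 0.6, 0.5]
0.44 [ 0.5818 -0.0795  0.141 ] step [4.9, -0.3, -0.1]
0.65 [ 0.5824 -0.0844  0.1416] step [4.7, -1.1, -0.6]
0.86 [ 0.584  -0.0889  0.1427] step [4.3, -2.0, -1.1]
1.08 [ 0.5863 -0.0929  0.1442] step [3.8, -2.7, -1.5]
1.29 [ 0.5893 -0.0963  0.1461] step [3.0, -3.3, -1.9]
1.50 [ 0.5929 -0.0988  0.1482] step [2.2, -3.8, -2.2]
1.60 [ 0.5947 -0.0997  0.1493] step [0.7, -1.9, -1.1]
1.70 [ 0.5966 -0.1003  0.1504] step [0.5, -2.0, -1.1]
[-2.10352662  2.33289186 -0.00375586]
[ 7.186e-01  3.000e-04 -7.260e-02  3.600e-02  1.684e-01  1.640e-02] [[1.1, -0.9], [1.4, 0.6], [0.1, 0.4], [-0.5, 0.9], [-1.3, -1.3], [0.0, 0.6]]
```

View pics/k3.png

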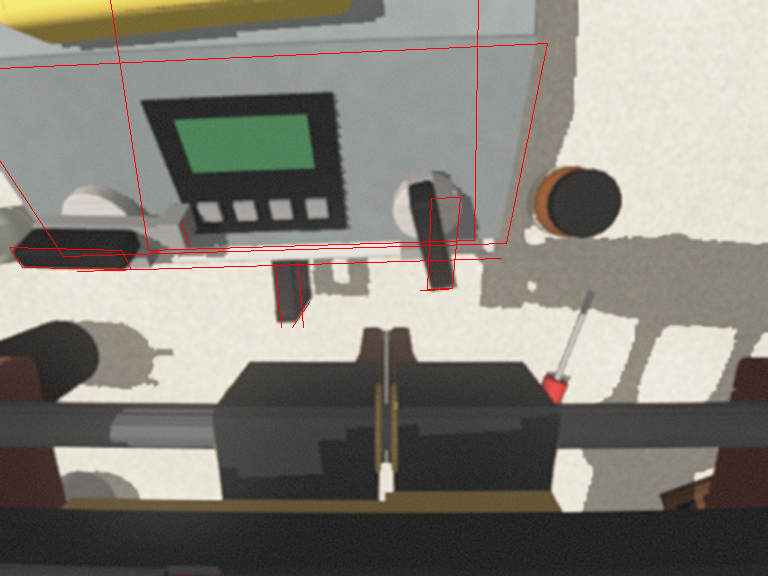

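The left knob is at its stop and free. The right wing runs from (423,185) to (440,288), so its angle is more like 0.2 than 0.02. I'll refit using both views.

```bash
cat > fit2.py <<'E'
from h import *
from scipy.optimize import least_squares
T2=np.load("w2.npz")["T"];T4=np.load("w4.npz")["T"]
u2=np.array([[380,148],[200,77],[553,68],[255,87],[222,3],[507,81]])*.64
u4=np.array([[288,322],[535,36],[423,185],[440,288],[25,250],[135,250]])/1.5
def f(p,w=1):
    s=p[3]
    a=proj("wrist",C2W(p,[[-.167,0,.093],[-.108,.15,.105],[-.108,-.15,.105],knob(s,1,p[4],-.03,0,.048),knob(s,1,p[4],.03,0,.048),knob(s,-1,p[5],-.03,0,.048)]),T2)-u2
    b=proj("wrist",C2W(p,[[-.167,0,.093],[-.004,-.15,.165],knob(s,-1,p[5],.03,0,.048),knob(s,-1,p[5],-.03,0,.048),knob(s,1,1.5,.03,0,.048),knob(s,1,1.5,-.03,0,.048)]),T4)-u4
    return np.vstack([a,b*.6]).ravel()
p0=np.load("p.npy");r=least_squares(f,p0,loss="soft_l1");print(r.x.round(4));print(r.fun.reshape(-1,2).round(1).tolist())
np.save("p.npy",r.x);p=r.x
print("grips",C2W(p,[knob(p[3],1,0,0,0,.038),knob(p[3],-1,0,0,0,.038),[-.161,0,.066]]).round(4))
E
python3 fit2.py; python3 path.py -1
```

```text
[ 0.7216  0.002  -0.0704  0.0332  0.1986  0.099 ]
[[-0.0, -3.0], [2.2, -0.5], [-0.9, -1.7], [-0.8, 0.8], [-3.7, -1.3], [0.5, 0.0], [0.8, 0.8], [3.5, 0.1], [5.5, 4.9], [0.5, -0.6], [-4.0, 2.8], [-4.0, 3.7]]
grips [[ 0.6307  0.1086  0.1545]
 [ 0.6166 -0.0909  0.1545]
 [ 0.561   0.0133  0.066 ]]
above [ 0.5833 -0.0612  0.24  ] step [2.2, -2.9, 0.3]
down [ 0.5833 -0.0612  0.1394] step [-0.0, 0.2, 100.6]
0.10 [ 0.5834 -0.0702  0.1398] step [8.9, -1.0, -0.4]
0.30 [ 0.5827 -0.0747  0.1396] step [4.6, 0.3, 0.3]
0.50 [ 0.5827 -0.0793  0.1398] step [4.6, -0.5, -0.2]
0.70 [ 0.5836 -0.0838  0.1404] step [4.4, -1.3, -0.7]
0.90 [ 0.5852 -0.088   0.1415] step [4.0, -2.0, -1.1]
1.10 [ 0.5875 -0.0917  0.143 ] step [3.5, -2.7, -1.5]
1.30 [ 0.5903 -0.0948  0.1448] step [2.8, -3.2, -1.8]
1.50 [ 0.5937 -0.0972  0.1468] step [2.0, -3.6, -2.0]
1.60 [ 0.5956 -0.0981  0.1479] step [0.7, -1.9, -1.1]
1.70 [ 0.5975 -0.0988  0.149 ] step [0.5, -2.0, -1.1]
```

Call:
step_arm(
  series=[
    [-1, 0, -3, 25, 0],
    [-1, 0, 0, 25, 0],
    [-1, 0, 0, 25, 0],
    [-1, 0, 0, 15, 0],
    [-1, 0, 0, 10, 0],
    [-1, 0, 0, 0, 0],
  ],
)

```text
clock: 12.2
eef_pos: [0.5839, -0.0571, 0.1389]
ee_rot: [2.111, -2.327, -0.001]
wrist_force: [-0.0, 0.2, 0.5]
finger_gap: 0.0006
```

Call:
step_arm(
  series=[
    [-1, 8.9, -1, -0.4, 0],
    [-1, 4.6, 0.3, 0.3, 0],
    [-1, 4.6, -0.5, -0.2, 0],
    [-1, 4.4, -1.3, -0.7, 0],
    [-1, 4, -2, -1.1, 0],
    [-1, 3.5, -2.7, -1.5, 0],
    [-1, 2.8, -3.2, -1.8, 0],
    [-1, 2, -3.6, -2, 0],
    [-1, 0.7, -1.9, -1.1, 0],
    [-1, 0, 0, 0, 0],
  ],
)

```text
clock: 13.45
eef_pos: [0.5922, -0.0946, 0.145]
ee_rot: [2.103, -2.322, -0.015]
wrist_force: [-15.1, 0.5, -1.9]
finger_gap: 0.0005
```

Call:
step_arm(
  series=[
    [-1, 0.5, -2, -1, 0],
    [-1, 0, 0, 0, 0],
    [-1, 0, 0, 0, 0],
  ],
)

```text
clock: 13.82
eef_pos: [0.5924, -0.0947, 0.1452]
ee_rot: [2.102, -2.32, -0.021]
wrist_force: [-20.4, 2.8, -2.9]
finger_gap: 0.0005
```

Call:
step_arm(
  series=[
    [-1, -1, 12, 0, 0],
    [-1, -1, 16, -5, 0],
    [-1, 0, 0, -45, 0],
    [-1, 0, 0, -45, 0],
    [0, -25, 15, 0, 0],
    [0, -25, 15, 0, 0],
    [0, -25, 15, 0, 0],
    [0, -25, 15, 0, 0],
    [0, 0, 0, 0, 0],
  ],
)

```text
clock: 14.95
eef_pos: [0.5205, 0.0161, 0.2447]
ee_rot: [-2.112, 2.324, -0.003]
wrist_force: [0.9, -1.7, 0.4]
finger_gap: 0.0432
```

Run:
```python
from h import *
s=env.read_state();w=env.read_camera("wrist");T=Tcam("wrist",s);p=np.load("p.npy");p[4:6]=1.5
from fit2 import *
p[4:6]=1.5
import cv2
im=cv2.resize(w[:,:,::-1],None,fx=1.5,fy=1.5)
for a,b in [([-.167,-.008,.093],[-.120,-.008,.093]),([-.167,.008,.093],[-.120,.008,.093])]+[tuple(knob(p[3],sd,1.5,l,0,.048) for l in(-.03,.03)) for sd in(1,-1)]:
    q=proj("wrist",C2W(p,[a,b]),T)*1.5;cv2.line(im,*[tuple(int(v) for v in z) for z in q],(0,0,255),1)
cv2.imwrite("pics/k4.png",im);np.savez("w5.npz",im=w,T=T)
Rm=R.from_rotvec(s["ee_rot"]).as_matrix();print(s["clock"],s["eef_pos"],Rm.round(3)[:2,:2].tolist())
g=C2W(p,[-.161,0,.066])[0];t=g-[0,0,.008];print("handle step",(Rm.T@(t-s["eef_pos"])*1000).round(1), "chassis -x in tool",(Rm.T@C2W(np.r_[0,0,p[2]],[-1,0,0])[0]).round(3))
```

```text
[ 0.7216  0.002  -0.0704  0.0332  0.1986  0.099 ]
[[-0.0, -3.0], [2.2, -0.5], [-0.9, -1.7], [-0.8, 0.8], [-3.7, -1.3], [0.5, 0.0], [0.8, 0.8], [3.5, 0.1], [5.5, 4.9], [0.5, -0.6], [-4.0, 2.8], [-4.0, 3.7]]
grips [[ 0.6307  0.1086  0.1545]
 [ 0.6166 -0.0909  0.1545]
 [ 0.561   0.0133  0.066 ]]
14.95 [0.5204855  0.01606456 0.24470162] [[-0.095, -0.995], [-0.995, 0.095]]
handle step [ -1.1 -40.2 186.8] chassis -x in tool [ 0.025  1.    -0.002]
```

View pics/k4.png

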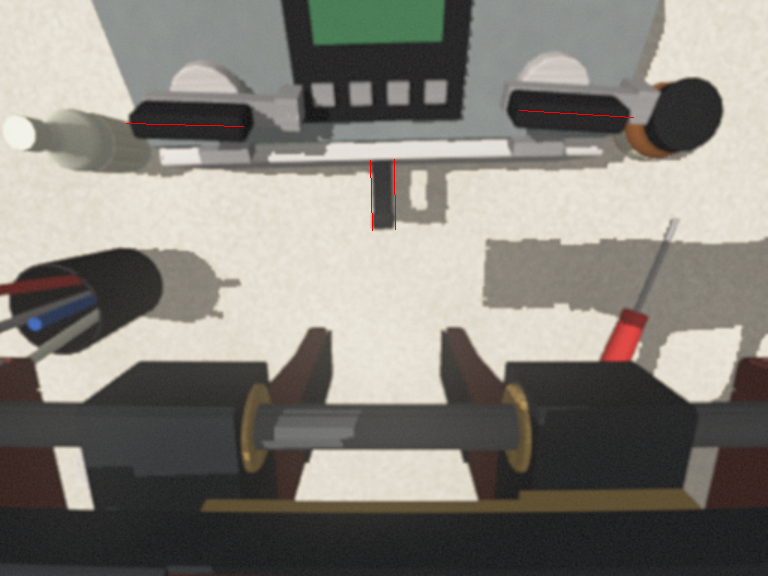

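Both wings are now level, lying on the red model lines at their end stops, and the handle at (383,195) matches its prediction. I'll go down over the handle with the jaws half open.

Call:
step_arm(
  series=[
    [0, -1, -19, 40, 0],
    [0, 0, -19, 40, 0],
    [0, 0, 0, 40, 0],
    [0, 0, 0, 35, 0],
    [0, 0, 0, 20, 0],
    [0, 0, 0, 10, 0],
    [0, 0, 0, 0, 0],
  ],
)

```text
clock: 15.88
eef_pos: [0.5589, 0.012, 0.0589]
ee_rot: [-2.11, 2.328, -0.0]
wrist_force: [0.4, 0.4, 0.5]
finger_gap: 0.0439
```

Call:
step_arm(
  series=[
    [-1, 0, 0, 0, 0],
    [-1, 0, 0, 0, 0],
    [-1, 0, 0, 0, 0],
    [-1, 0, 0, 0, 0],
    [-1, 0, 0, 0, 0],
  ],
  newtons=25,
)

```text
clock: 16.5
eef_pos: [0.5593, 0.0146, 0.0596]
ee_rot: [-2.11, 2.322, 0.002]
wrist_force: [0.7, 7.7, 1.4]
finger_gap: 0.0161
```

The jaws hold the handle with an opening of 16.1 mm. Next is the gentle pull.

Call:
step_arm(
  series=[
    [-1, -1, 5, 0, 0],
    [-1, -0.8, 9, 0, 0],
    [-1, 0.3, 12, 0, 0],
    [-1, 0.3, 13, 0, 0],
    [-1, 0.3, 13, 0, 0],
    [-1, 0.3, 13, 0, 0],
    [-1, 0.3, 13, 0, 0],
    [-1, 0.3, 13, 0, 0],
    [-1, 0.3, 9, 0, 0],
    [-1, 0.2, 5, 0, 0],
  ],
)

```text
clock: 17.75
eef_pos: [0.4536, 0.0223, 0.0595]
ee_rot: [-2.109, 2.326, -0.002]
wrist_force: [3.0, 1.9, 5.4]
finger_gap: 0.0157
```

Call:
step_arm(
  series=[
    [-1, 0.1, 4, 0, 0],
    [-1, 0.1, 4, 0, 0],
    [-1, 0, 0, 0, 0],
  ],
)

```text
clock: 18.12
eef_pos: [0.4488, 0.0226, 0.0596]
ee_rot: [-2.105, 2.322, -0.01]
wrist_force: [17.0, 2.1, -2.5]
finger_gap: 0.0161
```

It moved 110.8 mm and the force rose to 17 N, so the tray is at its stop. Release and rise.

Call:
step_arm(
  series=[
    [-1, 0, -2.5, 0, 0],
    [0, 0, 0, 0, 0],
    [0, 0, 0, 0, 0],
    [0, 0, 0, 0, 0],
    [0, 0, 0, -10, 0],
    [0, 0, 0, -30, 0],
    [0, 0, 0, -50, 0],
    [0, 0, 0, -50, 0],
    [0, 0, 30, -30, 0],
    [0, 0, 0, 0, 0],
  ],
)

```text
clock: 19.38
eef_pos: [0.419, 0.0254, 0.2328]
ee_rot: [-2.107, 2.323, -0.008]
wrist_force: [0.5, -0.6, -0.7]
finger_gap: 0.044
```

Run:
```python
from h import *
s=env.read_state();print(s["clock"],s["eef_pos"],s["wrist_force"],s["finger_gap"])
w=env.read_camera("wrist");T=Tcam("wrist",s);p=np.load("p.npy")
im=cv2.resize(w[:,:,::-1],None,fx=1.5,fy=1.5)
for a,b in [([-.277,-.008,.093],[-.23,-.008,.093]),([-.277,.008,.093],[-.23,.008,.093])]+[tuple(knob(p[3],sd,1.5,l,0,.048) for l in(-.03,.03)) for sd in(1,-1)]:
    q=proj("wrist",C2W(p,[a,b]),T)*1.5;cv2.line(im,*[tuple(int(v) for v in z) for z in q],(0,0,255),1)
cv2.imwrite("pics/end.png",im)
```

```text
19.375 [0.41901813 0.02544016 0.23277868] [ 0.52901789 -0.61402085 -0.72776011] 0.04397629965935493
```

View pics/end.png

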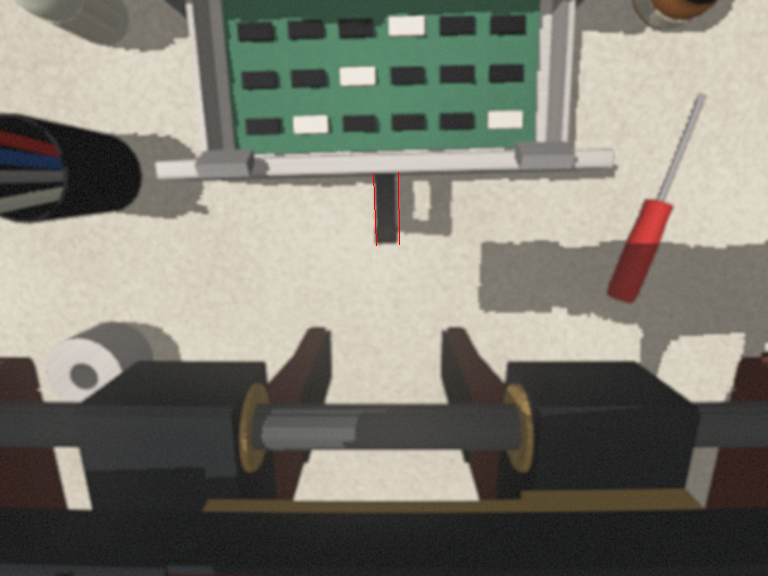

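The tray is out with the board showing. The handle's end at (388,243) sits on the model drawn for 110 mm of travel, and the jaws are clear, so I'm handing in.

```bash
python3 -c "
from plant import env
print(env.close_job())"
```

```text
the job is handed in; nothing more can be done
None
```

The job is handed in: both latch knobs are turned to their end stops and the tray is drawn out to its stop. I used about 19.4 s of the 56 s.

- **Knobs:** I pushed each wing round anticlockwise with the closed fingers until the arm stopped moving and the force rose (about 19 N on the left, 21 N on the right). A wrist picture taken afterwards, with the tray still shut, showed both wings on the model lines for 1.5 rad.
- **Tray:** I gripped the handle (opening 16.1 mm) and pulled at about 0.1 m/s. The gripper moved 110.8 mm and the force then rose to 17 N. The last wrist picture shows the handle within 1 to 2 mm of where 110 mm of travel puts it.
- **Letting go:** The jaws are open above and in front of the handle, and the wrist force is about 1 N.
- **Other things on the bench:** The arm did not knowingly touch any of them. The reel, pen cup and screwdriver look unmoved in the last picture, but I did not measure their positions again.

**Disagreements and gaps:**
- The first position estimates from the room cameras were up to 5 cm off, so I fitted the chassis to the wrist view instead.
- The first fit put the right knob at 0.02 rad. The second gave 0.10, and by eye it looked nearer 0.2.
- The last picture does not show the knobs, so their final position rests on the earlier one. Nothing touched them after that.

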